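# Open the seal press's guard by one notch and feed in a flange

### The arm

A 7-joint arm with a two-finger parallel gripper is mounted at the origin on a cart in front of the work surface, level with it; the furniture and walls round the work are solid. World frame = base frame: x ahead of the robot, y to its left, z up, the work surface at z = 0. Lengths are in m, angles in rad, forces in N, time in s.
With the tool pointing down it reaches from about 0.425 to 0.875 m from the base axis. Payload 4.7 kg.
Tool frame: the origin (TCP) lies midway between the tips of the shut fingers; the grasp point (between the pads) lies 19 mm behind it (r.pinch_z is the distance from the TCP to the grasp point, in m); z points along the fingers, y is the line along which they close (so a half turn about z gives the same grasp; the last joint's range is limited). The gripper opens to 87 mm and grips with 3 to 60 N. Pads are 19 mm wide; open, the fingers measure 117 mm over their backs; the gripper's body (75 mm by 190 mm) begins 51 mm behind the grasp point.
Start: joints at [-1.29, 0.321, -0.07, 1.45, 0.023, 1.371, -0.057], TCP at [0.171, 0.627, 0.223] pointing down, gripper open.
Joint ranges: [-2.86, 2.86], [-0.3, 2.09], [-1.38, 1.24], [0.06, 2.45], [-1.56, 4.7], [0.09, 2.05], [-2.69, 2.69]. Speed limits (rad/s): [2.57, 2.57, 3.14, 3.14, 3.14, 3.14, 3.14].

### API

Orientations are given as a 3x3 rotation matrix whose columns are the frame's x, y, z axes.
In Python, from bench import r gives the robot as it stands.
- The arm moves only by the tool step_hand, called after ">>>" by a JSON object that holds its "fn" and its "kwargs", one argument or row to a line. Schema: {"type":"object","properties":{"segments":{"type":"array","items":{"type":"object","properties":{"xyz":{"type":"array","items":{"type":"number"},"minItems":3,"maxItems":3},"turn":{"type":"number"}},"additionalProperties":false},"minItems":1,"maxItems":10},"finger_gap":{"type":"number"},"clamp_n":{"type":"number"},"only":{"type":"string"},"quiet":{"type":"boolean"},"lines":{"type":"string"}},"required":["segments"],"additionalProperties":false}. segments is a list of rows, 1 to 10 of them, each an object with the fields xyz (a list: dx, dy, dz in m), turn (a turn about the tool's z in rad); a field left out counts as zero; each row shifts and turns the commanded pose from where the row before left it, along the tool's axes as they then stand; what a row does not reach is not made up. A row lasts 1/10 s, in which the tool goes at most 0.05 m and 0.15 rad, less where a joint would pass 70% of its speed; a pose out of reach is approached as far as the arm can. finger_gap is the finger opening in m, set as the call begins (left out keeps the last). The fingers move at their own pace and stop on an object; clamp_n is the grip in N (left out, the last holds). Time passes only in rows, so rows that do not move let the fingers close. The tool returns the time, the measured TCP pose, the force, the opening and the grip force at its end. only (a regular expression) keeps the lines of the reply that match it, lines (a string "A,B") keeps lines A to B, and quiet returns only ok. Input that does not fit is refused with a message, and nothing moves.
- r.state(): the state, without advancing time (a new reading comes with each control period).
- r.read_camera(name): name is "scene" or "side" or "wrist"; returns a dict with "color" (480x640x3 uint8, red, green, blue), "fx", "fy", "cx", "cy" (pixels), "position" and "rotation" of the camera in the world; the wrist camera has in their place "mount" (4x4, takes a point from camera to tool coordinates, whose origin is the TCP and whose axes are the flange's). Camera axes: x right, y up, looking along -z (the intrinsics and any distortion apply to the point x, -y, -z); pixel columns grow to the right and rows downward; lengths in m; the calibration is good to about 2 mm. A picture is of the moment at which its call begins: read the wrist's pose just before it. There is no depth.
- r.finish_job(): hands the job in; it is judged then, once.
The state is a dict: "t": time; "joint_positions": joint angles; "qd": joint speeds; "effort": joint torques, N m; "position": TCP position; "orientation": TCP orientation; "ft_force": force on the tool from outside, world axes, zero at the start; "moment": the same for the moment, N m; "finger_gap": finger opening in m; "finger_force": force on a finger pad.
Only numpy, scipy, OpenCV 4.12 (cv2) and the standard library are available. Lean on these libraries where they do the work, as an engineer would, in place of code of your own. Each camera call takes 0.05 s, during which the arm holds its last target. There are 200 camera calls.

### The job

The steel flange has to go into the small seal press, but the guard hangs too low for it: pull the guard up by the black knob on its top just until the pawl catches the next notch, no further, and leave it hanging there. Set the flange, hub up, between the three brass buttons of the feed tray and slide the tray fully home, without the flange hitting the guard; leave the other things where they are.

Things in the scene. Friction and masses are not known exactly. Their poses are not given: they have to be found in the camera images.
- press: small bench seal press, grey base, dark blue head, fixed to the desk. Origin on the desk under the guard; x points into the machine (away from its feed side), z up. Base 124 mm wide, x = -60 to 90 mm; head 126 mm wide, x = 12 to 90 mm, z = 130 to 205 mm; on it an air cylinder, 44 mm diameter, to z = 240 mm at x = 36 to 80 mm
- guard_lift (a joint): height in m of the guard: vertical toothed steel bar before the head, black knob on top, clear shield at its foot, 0.36 to 0.54 kg, 4 to 9 N to lift. 0 = on the pawl in the lowest notch (its start); notches at 0, 0.030, 0.060, top stop 0.068. The pawl snaps in about 2 mm above a notch and the guard settles back on it; raised less, it falls back a notch
- guard_knob (a point): middle of the guard's black pull knob: 26 mm diameter, 29 mm tall (up to 15 mm above this point), upright; 49 mm above the head's top as it starts; moves with the guard
- guard: the guard; most of it is a clear shield plate with a yellow lower edge, 106 mm wide at the bar's foot. Its origin and axes are the press's with the guard at 0, and rise with it. It stands at x = -6 to -15 mm; its lower edge is 52 mm above the desk with the guard at 0 (12 mm above the nest's floor), 82 mm at 0.030 (42 mm above it)
- pawl (a joint): angle in rad of the spring-pressed pawl beside the bar: 0 = fully in a notch, about 0.25 while a tooth passes. Its red tab, at y = 71 mm, z = 146 mm in the press's frame, pressed down with some 3 N, frees the guard to go down
- tray (a joint): how far in m the feed tray has been slid into the press: 0 = fully out, 0.130 = fully home against its stop; it starts nearly out, slides along the press's x axis with about 2 N friction and stays where it is left
- nest (a point): centre of the nest's floor on the tray, 40 mm above the desk: a round black pad between three brass buttons (8 mm diameter, 5 mm above the pad) on a circle of 85 mm diameter, so a 70 mm flange has 3.5 mm play all round. With the tray at 0 it lies 85 mm in front of the press's origin; moves with the tray
- tray_knob (a point): middle of the black knob on the tray's front end: 24 mm diameter, from 46 to 73 mm above the desk, this point at 60 mm; the tray's plate under it is at 38 mm. 130 mm in front of the nest's centre; moves with the tray
- flange: grey steel flange, 0.15 to 0.25 kg, lying hub up: disc 70 mm diameter and 12 mm thick, hub above it to 28 mm, 36 mm diameter in its lower half and 40 mm from 20 to 28 mm. Origin at the centre of its underside, z up along the hub. It lies either left or right on the desk
- carton: small yellow carton, 50 x 78 x 26 mm, a bystander; origin at the centre of its underside
- timer: white lab timer with a red and a green key, 68 x 62 x 18 mm, a bystander; origin at the centre of its underside
- pliers: long-nose pliers with green handles, 50 x 155 x 10 mm, a bystander; origin at the centre of its underside
Things that resemble listed ones, but are neither listed nor needed, are in the scene too. Of the things that look like the flange, the larger one is meant.

How it is judged:
By the outcome, as a careful person would: the job done as asked, in the order asked, and still so for the second after the job is handed in, with the robot touching nothing.
It also fails if it takes over 59 s, if anything falls off the work surface, if the arm or the gripper's body presses on something with over 40 N, if the wrist force passes 120 N, or if a joint passes its speed limit or range.

## Working session

There is one attempt and no reset: what is moved stays moved. The work goes in short steps, Python scripts to look and compute and a tool call to move; the robot and the scene stay as the last step left them, time stands still between calls to the robot, and variables do not carry over. Pictures are saved under pics/ and viewed, at most 12 in all, crops included, and the job is handed in when it is done.

```bash
mkdir -p pics; ls; cat > h.py <<'E'
import numpy as np, cv2
from bench import r
def snap(name,f):
    s=r.state(); c=r.read_camera(name); np.save('pics/'+f+'.npy',dict(c=c,s=s),allow_pickle=True)
    cv2.imwrite('pics/'+f+'.png',cv2.cvtColor(c['color'],cv2.COLOR_RGB2BGR)); return c,s
def load(f):
    d=np.load('pics/'+f+'.npy',allow_pickle=True).item(); return d['c'],d['s']
def pose(c,s):
    if 'mount' in c:
        M=np.array(c['mount']); R=np.array(s['orientation']); return np.array(s['position'])+R@M[:3,3], R@M[:3,:3]
    return np.array(c['position']),np.array(c['rotation'])
def ray(c,s,u,v):
    p,R=pose(c,s); d=R@np.array([(u-c['cx'])/c['fx'],-(v-c['cy'])/c['fy'],-1]); return p,d
def onz(c,s,u,v,z):
    p,d=ray(c,s,u,v); return p+d*(z-p[2])/d[2]
def tri(a,b):
    A=np.zeros((3,3));B=np.zeros(3)
    for p,d in (a,b):
        d=d/np.linalg.norm(d);P=np.eye(3)-np.outer(d,d);A+=P;B+=P@p
    return np.linalg.solve(A,B)
def proj(c,s,X):
    p,R=pose(c,s); q=R.T@(np.array(X)-p); return c['cx']+c['fx']*q[0]/-q[2], c['cy']-c['fy']*q[1]/-q[2]
E
python3 - <<'E'
from h import *
for n in('scene','side'):
    c,s=snap(n,n); print({k:v for k,v in c.items() if k!='color'})
print(r.state())
E
```

```text
pics
{'fx': 519.0340001681876, 'fy': 519.0340001681876, 'cx': 319.4381417560017, 'cy': 228.28391962152247, 'position': array([0.10758605, 0.82879994, 0.9539    ]), 'rotation': array([[-0.86571439,  0.35360235, -0.35426539],
       [-0.5005373 , -0.6101613 ,  0.6141381 ],
       [ 0.00100164,  0.70899123,  0.70521658]])}
{'fx': 458.2957490079759, 'fy': 458.2957490079759, 'cx': 320.08501210816075, 'cy': 236.05623228121166, 'position': array([-0.14048716,  0.06538269,  1.03073366]), 'rotation': array([[ 0.09106726,  0.80343254, -0.5883901 ],
       [-0.99584247,  0.07220924, -0.05553015],
       [-0.00212753,  0.59100083,  0.80666814]])}
{'t': 0.1, 'joint_positions': array([-1.28988862,  0.32177178, -0.07009805,  1.45156927,  0.02264829,
        1.37080045, -0.05688953]), 'qd': array([ 0.00042694, -0.00066643, -0.00084361, -0.00346695,  0.00067586,
       -0.00198612,  0.00233561]), 'effort': array([-2.61263622e-04, -4.92573845e+01, -4.05941913e-01, -3.13400388e+01,
       -6.42351480e-02,  3.95556504e-02,  1.05423298e-04]), 'position': array([0.17129769, 0.62649987, 0.22154796]), 'orientation': array([[-9.64633565e-01,  2.63594339e-01, -3.31006186e-04],
       [ 2.63594511e-01,  9.64632022e-01, -1.73068835e-03],
       [-1.36900484e-04, -1.75673148e-03, -9.99998448e-01]]), 'ft_force': array([ 0.23577846, -0.76024983,  0.15210681]), 'moment': array([ 0.02909028,  0.02774616, -0.02025511]), 'finger_force': 0.0, 'finger_gap': 0.08713297460118312}
```

View pics/scene.png

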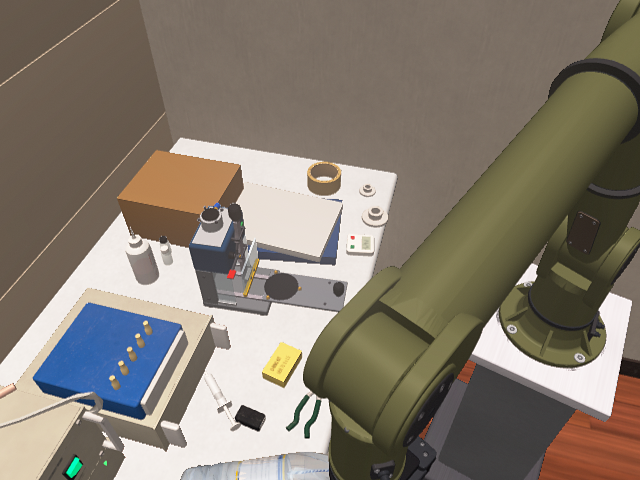

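View pics/side.png

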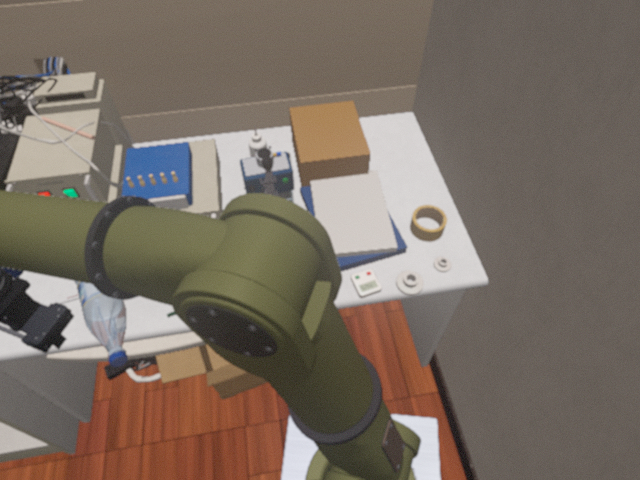

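The scene view shows the press with its guard knob near (236,213), the nest near (282,287), the tray knob at (339,289) and the larger flange at (375,214). In the side view the flange is at (408,282). The arm hides the tray there.

```bash
python3 - <<'E'
from h import *
a=cv2.imread('pics/scene.png')[165:325,180:400]; b=cv2.imread('pics/side.png')[130:310,220:440]
a=cv2.resize(a,(800,582),interpolation=cv2.INTER_CUBIC); cv2.imwrite('pics/z1.png',a)
cv2.imwrite('pics/z2.png',cv2.resize(b,(720,589),interpolation=cv2.INTER_CUBIC))
E
```

```text
(no output)
```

View pics/z1.png

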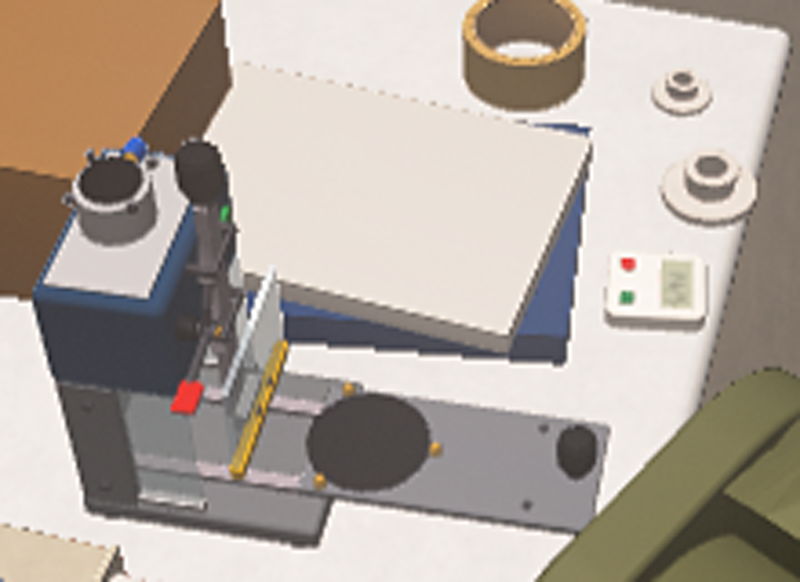

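View pics/z2.png

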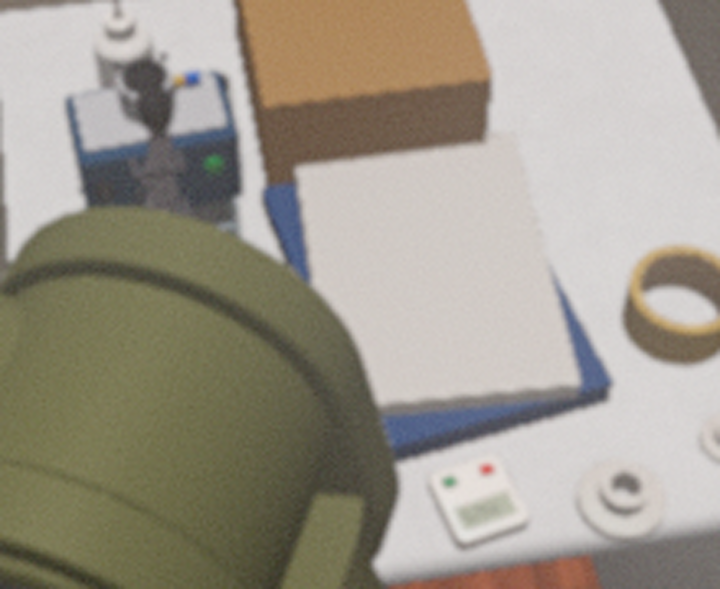

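The zoomed scene view shows:
- guard knob at (202,172)
- nest pad at (369,442)
- brass buttons at (348,388), (436,449) and (320,481)
- tray knob at (577,452)
- flange disc around (709,187), with its hub top at (712,165)

In the zoomed side view the guard knob is at about (155,105) and the flange at (620,499).

```bash
python3 - <<'E'
from h import *
np.set_printoptions(precision=4,suppress=True)
c,s=load('scene'); d,t=load('side')
A=lambda u,v:(180+u*220/800,165+v*160/582)
B=lambda u,v:(220+u*220/720,130+v*180/589)
P=lambda n,x,z:print(n,onz(c,s,*A(*x),z))
P('knob',(202,172),.254);print(onz(d,t,*B(155,105),.254),tri(ray(c,s,*A(202,172)),ray(d,t,*B(155,105))))
P('nest',(369,442),.04)
for b in((348,388),(436,449),(320,481)):P('b',b,.045)
P('tk',(577,452),.060)
P('fl',(709,187),.012);P('hub',(712,165),.028);print('side hub',onz(d,t,*B(627,487),.028),onz(d,t,*B(620,502),.012))
P('edgeL',(236,472),.052);P('edgeR',(284,345),.052)
P('edgeL',(236,472),.055);P('edgeR',(284,345),.055)
P('timer',(655,285),.018)
E
```

```text
knob [0.6248 0.2635 0.254 ]
[0.6325 0.2639 0.254 ] [0.6265 0.2634 0.2562]
nest [0.5477 0.236  0.04  ]
b [0.5803 0.2095 0.045 ]
b [0.5068 0.2233 0.045 ]
b [0.5545 0.2792 0.045 ]
tk [0.4257 0.1928 0.06  ]
fl [ 0.4764 -0.1032  0.012 ]
hub [ 0.4782 -0.1093  0.028 ]
side hub [ 0.4777 -0.1091  0.028 ] [ 0.4734 -0.1061  0.012 ]
edgeL [0.5984 0.3031 0.052 ]
edgeR [0.6319 0.2047 0.052 ]
edgeL [0.5968 0.3048 0.055 ]
edgeR [0.6301 0.2068 0.055 ]
timer [0.4637 0.009  0.018 ]
```

>>> {"fn": "step_hand", "kwargs": {
  "segments": [
    {"xyz":[0, 0, -0.04]},
    {"xyz":[0, 0, -0.04]},
    {"xyz":[-0.03, -0.01, -0.03]},
    {"xyz":[-0.04, -0.016, 0]},
    {"xyz":[-0.04, -0.016, 0]},
    {"xyz":[-0.04, -0.018, 0]},
    {"xyz":[-0.04, -0.018, 0]},
    {"xyz":[-0.04, -0.018, 0]},
    {"xyz":[-0.04, -0.018, 0]},
    {"xyz":[-0.04, -0.018, 0]}
  ],
  "finger_gap": 0.06
}}

```text
t: 1.1
position: [0.4367, 0.4165, 0.3322]
orientation: [[-0.965, 0.264, -0.0], [0.264, 0.965, -0.0], [0.0, -0.0, -1.0]]
ft_force: [-0.6, -0.2, -0.1]
finger_gap: 0.0598
finger_force: 0.0
```

>>> {"fn": "step_hand", "kwargs": {
  "segments": [
    {"xyz":[-0.04, -0.018, 0]},
    {"xyz":[-0.04, -0.018, 0]},
    {"xyz":[-0.04, -0.018, 0]},
    {"xyz":[-0.04, -0.018, 0]},
    {"xyz":[-0.04, -0.018, 0]},
    {"xyz":[-0.024, -0.009, 0], "turn":-0.1},
    {"turn":-0.15},
    {"turn":-0.15},
    {"turn":-0.15},
    {"turn":-0.05}
  ]
}}

```text
t: 2.1
position: [0.6255, 0.2632, 0.3318]
orientation: [[-0.944, -0.331, -0.001], [-0.331, 0.944, -0.0], [0.001, 0.0, -1.0]]
ft_force: [-0.5, -0.8, -0.6]
finger_gap: 0.0601
finger_force: 0.0
```

```bash
python3 - <<'E'
from h import *
snap('wrist','w1');c,s=snap('scene','s2');print(s['position'],s['orientation'])
E
```

```text
[0.62547077 0.26325367 0.33184788] [[-9.43629690e-01 -3.31001226e-01 -1.09413361e-03]
 [-3.31001001e-01  9.43630324e-01 -3.85674451e-04]
 [ 1.16011636e-03 -1.77454345e-06 -9.99999327e-01]]
```

View pics/w1.png

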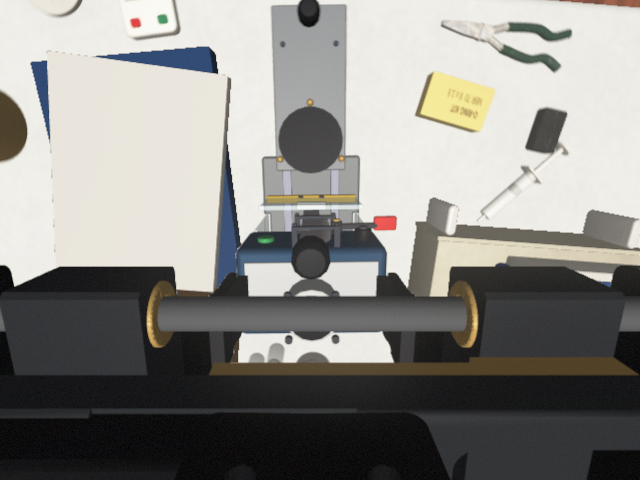

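The wrist view shows the tray squarely aligned with the tool. The guard knob is at (310,256), the nest at (310,140), the buttons at (310,102), (279,159) and (342,159), and the tray knob at (309,12).

```bash
python3 - <<'E'
from h import *
np.set_printoptions(precision=4,suppress=True)
c,s=load('w1')
for n,u,v,z in(('knob',310,250,.269),('knob',310,257,.254),('nest',310,140,.04),('b',310,102,.045),('b',279.5,159,.045),('b',342,158.5,.045),('tk',309,11,.073),('edge',310,198,.052)):print(n,onz(c,s,u,v,z))
E
```

```text
knob [0.6214 0.2592 0.269 ]
knob [0.6298 0.2621 0.254 ]
nest [0.5517 0.233  0.04  ]
b [0.5121 0.2192 0.045 ]
b [0.5845 0.206  0.045 ]
b [0.5592 0.2761 0.045 ]
tk [0.4331 0.1906 0.073 ]
edge [0.6154 0.2555 0.052 ]
```

>>> {"fn": "step_hand", "kwargs": {
  "segments": [
    {"xyz":[0, 0, 0.03]},
    {"xyz":[0, 0, 0.03]},
    {"xyz":[0, 0, 0.02]},
    {"xyz":[0, 0, 0.014]},
    {}
  ]
}}

```text
t: 2.7
position: [0.6245, 0.263, 0.236]
orientation: [[-0.945, -0.326, -0.004], [-0.326, 0.945, -0.002], [0.004, -0.0, -1.0]]
ft_force: [-0.9, -0.6, -0.2]
finger_gap: 0.06
finger_force: 0.0
```

>>> {"fn": "step_hand", "kwargs": {
  "segments": [
    {},
    {},
    {},
    {},
    {},
    {}
  ],
  "finger_gap": 0.01,
  "clamp_n": 40
}}

```text
t: 3.3
position: [0.6262, 0.2625, 0.239]
orientation: [[-0.945, -0.326, 0.001], [-0.326, 0.945, -0.001], [-0.001, -0.001, -1.0]]
ft_force: [1.0, -1.5, 2.3]
finger_gap: 0.0247
finger_force: 40.0
```

```bash
python3 - <<'E'
from h import *
snap('side','d2')
a=cv2.imread('pics/d2.png')[100:330,160:440]
cv2.imwrite('pics/d2z.png',cv2.resize(a,None,fx=2.6,fy=2.6,interpolation=cv2.INTER_CUBIC))
E
```

```text
(no output)
```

View pics/d2z.png

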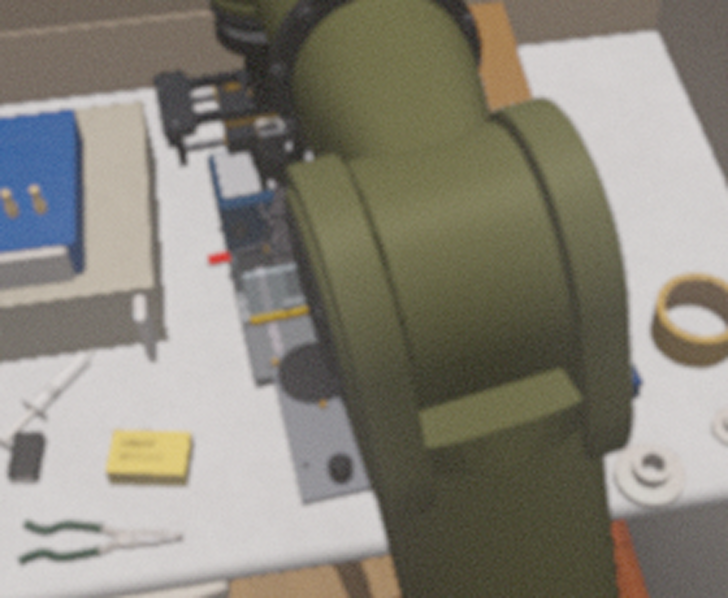

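The knob is gripped at an opening of 25 mm. In the side crop the front button is at (323,404) and the tray knob is at (341,467). Next I lift the guard.

>>> {"fn": "step_hand", "kwargs": {
  "segments": [
    {"xyz":[0, 0, -0.006]},
    {"xyz":[0, 0, -0.007]},
    {"xyz":[0, 0, -0.007]},
    {"xyz":[0, 0, -0.006]},
    {"xyz":[0, 0, -0.003]},
    {},
    {}
  ]
}}

```text
t: 4.05
position: [0.6261, 0.2625, 0.269]
orientation: [[-0.945, -0.326, 0.002], [-0.326, 0.945, -0.0], [-0.001, -0.001, -1.0]]
ft_force: [1.5, -5.5, 1.3]
finger_gap: 0.0243
finger_force: 40.0
```

>>> {"fn": "step_hand", "kwargs": {
  "segments": [
    {"xyz":[0, 0, -0.002]},
    {},
    {}
  ]
}}

```text
t: 4.35
position: [0.6261, 0.2625, 0.2694]
orientation: [[-0.945, -0.326, 0.001], [-0.326, 0.945, -0.001], [-0.0, -0.001, -1.0]]
ft_force: [4.2, -3.7, -3.2]
finger_gap: 0.0248
finger_force: 40.0
```

```bash
python3 - <<'E'
from h import *
np.set_printoptions(precision=4,suppress=True)
c,s=load('d2')
B=lambda u,v:(160+u/2.6,100+v/2.6)
print(onz(c,s,*B(323,404),.045),onz(c,s,*B(341,467),.06),onz(c,s,*B(656,464),.028))
E
```

```text
[0.5085 0.22   0.045 ] [0.4292 0.1909 0.06  ] [ 0.479  -0.1109  0.028 ]
```

>>> {"fn": "step_hand", "kwargs": {
  "segments": [
    {"xyz":[0, 0, -0.002]},
    {},
    {},
    {}
  ]
}}

```text
t: 4.75
position: [0.6261, 0.2625, 0.2713]
orientation: [[-0.945, -0.326, 0.001], [-0.326, 0.945, -0.001], [-0.0, -0.001, -1.0]]
ft_force: [4.2, -3.1, -3.8]
finger_gap: 0.0247
finger_force: 40.0
```

>>> {"fn": "step_hand", "kwargs": {
  "segments": [
    {"xyz":[0, 0, -0.001]},
    {},
    {},
    {}
  ]
}}

```text
t: 5.15
position: [0.6261, 0.2625, 0.2721]
orientation: [[-0.945, -0.326, 0.001], [-0.326, 0.945, -0.001], [-0.0, -0.001, -1.0]]
ft_force: [4.6, -3.2, -4.6]
finger_gap: 0.025
finger_force: 40.0
```

>>> {"fn": "step_hand", "kwargs": {
  "segments": [
    {"xyz":[0, 0, -0.001]},
    {},
    {},
    {"xyz":[0, 0, 0.002]},
    {"xyz":[0, 0, 0.001]},
    {},
    {},
    {}
  ]
}}

```text
t: 5.95
position: [0.6261, 0.2625, 0.27]
orientation: [[-0.945, -0.326, 0.0], [-0.326, 0.945, -0.001], [-0.0, -0.001, -1.0]]
ft_force: [4.3, -2.7, -4.8]
finger_gap: 0.0251
finger_force: 40.0
```

>>> {"fn": "step_hand", "kwargs": {
  "segments": [
    {"xyz":[0, 0, 0.001]},
    {},
    {},
    {}
  ]
}}

```text
t: 6.35
position: [0.6261, 0.2625, 0.2693]
orientation: [[-0.945, -0.326, 0.001], [-0.326, 0.945, -0.001], [-0.0, -0.001, -1.0]]
ft_force: [3.8, -3.0, -3.2]
finger_gap: 0.0245
finger_force: 40.0
```

>>> {"fn": "step_hand", "kwargs": {
  "segments": [
    {"xyz":[0, 0, 0.001]},
    {},
    {}
  ]
}}

```text
t: 6.65
position: [0.6261, 0.2625, 0.2691]
orientation: [[-0.945, -0.326, 0.001], [-0.326, 0.945, -0.001], [-0.001, -0.001, -1.0]]
ft_force: [3.6, -4.4, -1.1]
finger_gap: 0.0246
finger_force: 40.0
```

>>> {"fn": "step_hand", "kwargs": {
  "segments": [
    {"xyz":[0, 0, 0.001]},
    {},
    {}
  ]
}}

```text
t: 6.95
position: [0.6262, 0.2625, 0.269]
orientation: [[-0.945, -0.326, 0.002], [-0.326, 0.945, -0.0], [-0.002, -0.001, -1.0]]
ft_force: [2.7, -5.0, 1.3]
finger_gap: 0.0246
finger_force: 40.0
```

>>> {"fn": "step_hand", "kwargs": {
  "segments": [
    {},
    {},
    {},
    {"xyz":[0, 0, -0.01]},
    {"xyz":[0, 0, -0.03]},
    {"xyz":[0, 0, -0.03]},
    {}
  ],
  "finger_gap": 0.06
}}

```text
t: 7.65
position: [0.6269, 0.2648, 0.3438]
orientation: [[-0.945, -0.328, 0.008], [-0.328, 0.945, 0.005], [-0.009, 0.002, -1.0]]
ft_force: [-0.8, -0.2, 0.3]
finger_gap: 0.0592
finger_force: 0.0
```

```bash
python3 - <<'E'
from h import *
snap('wrist','w2')
E
```

>>> {"fn": "step_hand", "kwargs": {
  "segments": [
    {"xyz":[0.0265, -0.0305, 0]},
    {"xyz":[0.0265, -0.0305, 0]},
    {"xyz":[0.0265, -0.0305, 0]},
    {"xyz":[0.0265, -0.0305, 0]},
    {"xyz":[0.0265, -0.0305, 0]},
    {"xyz":[0.0265, -0.0305, 0.02]},
    {"xyz":[0.0265, -0.0305, 0.02]},
    {"xyz":[0.0265, -0.0305, 0.02]},
    {"xyz":[0.0265, -0.0305, 0.02]},
    {"xyz":[0.0225, -0.0295, 0.02]}
  ]
}}

```text
t: 8.7
position: [0.4768, -0.1103, 0.2363]
orientation: [[-0.945, -0.327, -0.001], [-0.327, 0.945, 0.001], [0.0, 0.001, -1.0]]
ft_force: [0.5, -0.3, 0.2]
finger_gap: 0.06
finger_force: 0.0
```

>>> {"fn": "step_hand", "kwargs": {
  "segments": [
    {"xyz":[0, 0, 0.03]},
    {"xyz":[0, 0, 0.03]},
    {},
    {}
  ]
}}

```text
t: 9.1
position: [0.4781, -0.1087, 0.1776]
orientation: [[-0.945, -0.328, -0.001], [-0.328, 0.945, 0.0], [0.001, 0.001, -1.0]]
ft_force: [0.7, 0.6, 0.9]
finger_gap: 0.0601
finger_force: 0.0
```

```bash
python3 - <<'E'
from h import *
c,s=snap('wrist','w3');snap('side','d3');c2,_=snap('scene','s3');print(s['position'])
a=load('w2')[0]['color'][140:300,200:420]; e=c2['color'][180:320,180:380]
o=np.zeros((600,800,3),np.uint8);o[:320,:440]=cv2.resize(a,(440,320))[:,:,::-1];o[:252,440:]=cv2.resize(e,(360,252))[:,:,::-1]
o[320:,:373]=cv2.resize(c['color'],(373,280))[:,:,::-1]; f=load('d3')[0]['color'][130:310,220:440];o[320:,373:373+342]=cv2.resize(f,(342,280))[:,:,::-1]
cv2.imwrite('pics/m3.png',o)
E
```

```text
[ 0.47807014 -0.10874444  0.17755708]
```

View pics/m3.png

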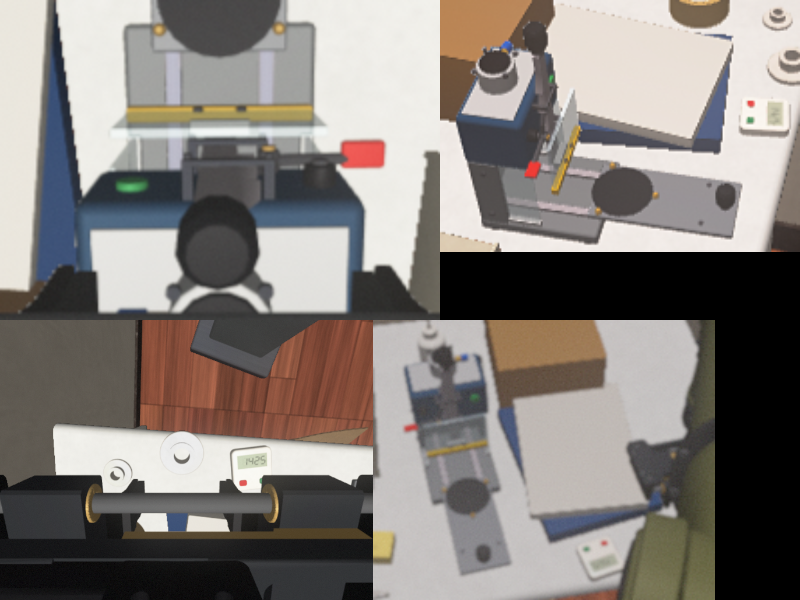

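The guard now hangs higher: its yellow edge has visibly risen. The flange shows in the wrist view at about (312,226). Next I refine the flange and nest positions by masks.

```bash
python3 - <<'E'
from h import *
np.set_printoptions(precision=4,suppress=True)
def blob(f,u,v,lo,hi,z,w=60):
    c,s=load(f); g=cv2.cvtColor(c['color'],cv2.COLOR_RGB2GRAY); m=((g>=lo)&(g<=hi)).astype(np.uint8)
    m=cv2.morphologyEx(m,cv2.MORPH_OPEN,np.ones((3,3)))
    n,l,st,ce=cv2.connectedComponentsWithStats(m); k=l[int(v),int(u)]
    if not k: print(f,'miss',g[int(v),int(u)]);return
    x=ce[k]; print(f,x,st[k],onz(c,s,*x,z))
blob('s3',282,287,0,75,.04); blob('d3',281,242,0,80,.04); blob('w1',310,140,0,75,.04)
blob('s3',339,289,0,75,.06); blob('d3',291,279,0,80,.06)
def yel(f,box):
    c,s=load(f); h=cv2.cvtColor(c['color'],cv2.COLOR_RGB2HSV); m=cv2.inRange(h,(18,140,90),(32,255,255)); M=np.zeros_like(m);x0,y0,x1,y1=box;M[y0:y1,x0:x1]=m[y0:y1,x0:x1]
    n,l,st,ce=cv2.connectedComponentsWithStats(M);k=1+st[1:,4].argmax();p=np.argwhere(l==k)[:,::-1];print(f,ce[k],st[k]);return ce[k],c,s
for a,b in(('scene','w1'),('s3','d3'),('s3','w2')):
    A,c,s=yel(a,(220,225,275,305)); B,d,t=yel(b,(250,170,370,280) if b[0]=='w' else (250,195,320,225)); print('yellow',tri(ray(c,s,*A),ray(d,t,*B)))
c,s=load('w3'); g=cv2.cvtColor(c['color'],cv2.COLOR_RGB2GRAY)[170:275,250:375]
cv2.imwrite('pics/f3.png',cv2.resize(c['color'][170:275,250:375,::-1],None,fx=5,fy=5,interpolation=cv2.INTER_CUBIC))
for u,v,z in((312,226,.012),(312,228,.028)):print(onz(c,s,u,v,z))
E
```

```text
s3 [280.5777 286.1116] [265 274  33  25 663] [0.55  0.236 0.04 ]
d3 miss 77
w1 [308.9621 134.4981] [ 280  107   61   58 2586] [0.5461 0.2298 0.04  ]
s3 [338.5714 289.0952] [333 283  11  13 105] [0.4262 0.1925 0.06  ]
d3 miss 81
scene [250.4444 279.0222] [243 259  16  37  90]
w1 [339.  195.5] [324 195  31   2  62]
yellow [0.5966 0.2828 0.0856]
s3 [247.4697 274.697 ] [242 260  12  27  66]
d3 [273.2745 212.4902] [256 209  37   8  51]
yellow [0.6199 0.2644 0.0728]
s3 [247.4697 274.697 ] [242 260  12  27  66]
w2 [339.2462 193.4923] [323 193  33   2  65]
yellow [0.5989 0.2855 0.1014]
[ 0.4781 -0.11    0.012 ]
[ 0.4768 -0.1105  0.028 ]
```

View pics/f3.png

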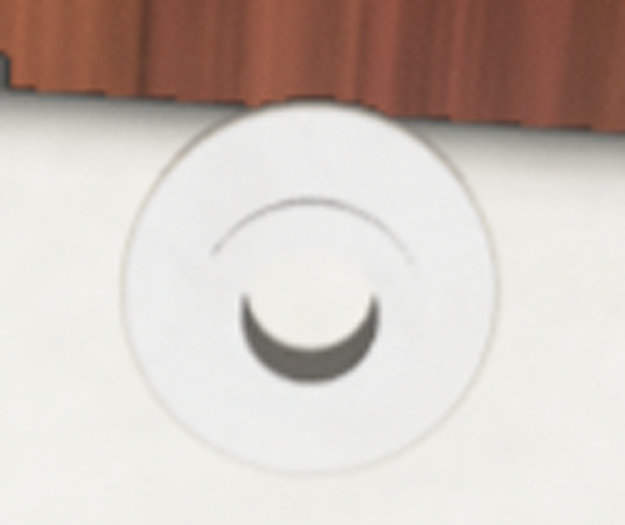

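The flange's disc outline is centred at about (312,227) in the wrist view, giving (0.479,-0.110). I descend and grip the hub.

>>> {"fn": "step_hand", "kwargs": {
  "segments": [
    {"xyz":[0, -0.0015, 0.03]},
    {"xyz":[0, 0, 0.03]},
    {"xyz":[0, 0, 0.03]},
    {"xyz":[0, 0, 0.03]},
    {"xyz":[0, 0, 0.02]},
    {"xyz":[0, 0, 0.012]},
    {"xyz":[0, 0, 0.006]},
    {},
    {},
    {}
  ]
}}

```text
t: 10.25
position: [0.4799, -0.1108, 0.0207]
orientation: [[-0.945, -0.327, 0.002], [-0.327, 0.945, 0.0], [-0.002, -0.001, -1.0]]
ft_force: [0.6, -0.4, -0.3]
finger_gap: 0.0598
finger_force: 0.0
```

>>> {"fn": "step_hand", "kwargs": {
  "segments": [
    {"xyz":[0, 0, 0.003]},
    {"xyz":[0, 0, 0.002]},
    {},
    {}
  ]
}}

```text
t: 10.65
position: [0.4788, -0.1106, 0.0145]
orientation: [[-0.945, -0.327, -0.0], [-0.327, 0.945, 0.0], [0.0, 0.0, -1.0]]
ft_force: [-0.0, -0.8, -0.1]
finger_gap: 0.0599
finger_force: 0.0
```

>>> {"fn": "step_hand", "kwargs": {
  "segments": [
    {},
    {},
    {},
    {},
    {},
    {}
  ],
  "finger_gap": 0.02,
  "clamp_n": 45
}}

```text
t: 11.25
position: [0.4788, -0.1105, 0.0146]
orientation: [[-0.945, -0.327, -0.0], [-0.327, 0.945, 0.0], [-0.0, 0.0, -1.0]]
ft_force: [-0.4, 0.9, 0.4]
finger_gap: 0.0358
finger_force: 45.0
```

>>> {"fn": "step_hand", "kwargs": {
  "segments": [
    {"xyz":[0, 0, -0.01]},
    {"xyz":[0, 0, -0.03]},
    {"xyz":[0, 0, -0.04]},
    {"xyz":[0, 0, -0.04]},
    {},
    {"xyz":[-0.02, 0.0337, 0]},
    {"xyz":[-0.02, 0.0337, 0]},
    {"xyz":[-0.02, 0.0337, 0]},
    {"xyz":[-0.02, 0.0337, 0]},
    {"xyz":[-0.02, 0.0337, 0]}
  ]
}}

```text
t: 12.25
position: [0.5179, 0.0825, 0.1341]
orientation: [[-0.945, -0.327, -0.001], [-0.327, 0.945, -0.0], [0.001, -0.0, -1.0]]
ft_force: [0.9, -0.7, -1.4]
finger_gap: 0.0359
finger_force: 45.0
```

>>> {"fn": "step_hand", "kwargs": {
  "segments": [
    {"xyz":[-0.02, 0.0337, 0]},
    {"xyz":[-0.02, 0.0337, 0]},
    {"xyz":[-0.02, 0.0337, 0]},
    {"xyz":[-0.0198, 0.0337, 0]},
    {"xyz":[0, 0, 0.02]},
    {"xyz":[0, 0, 0.02]},
    {},
    {},
    {}
  ]
}}

```text
t: 13.15
position: [0.5503, 0.2346, 0.0957]
orientation: [[-0.945, -0.326, 0.002], [-0.326, 0.945, 0.001], [-0.002, 0.0, -1.0]]
ft_force: [1.0, 0.4, -1.8]
finger_gap: 0.036
finger_force: 45.0
```

```bash
python3 - <<'E'
from h import *
c,s=snap('wrist','w4');d,_=snap('side','d4');e,_=snap('scene','s4');print(s['position'])
o=np.zeros((600,800,3),np.uint8)
o[:300,:400]=cv2.resize(c['color'],(400,300))[:,:,::-1]
o[:300,400:]=cv2.resize(d['color'][150:300,200:400],(400,300))[:,:,::-1]
o[300:,:400]=cv2.resize(e['color'][200:350,210:410],(400,300))[:,:,::-1]
cv2.imwrite('pics/m4.png',o)
E
```

```text
[0.55032278 0.23464027 0.09566707]
```

View pics/m4.png

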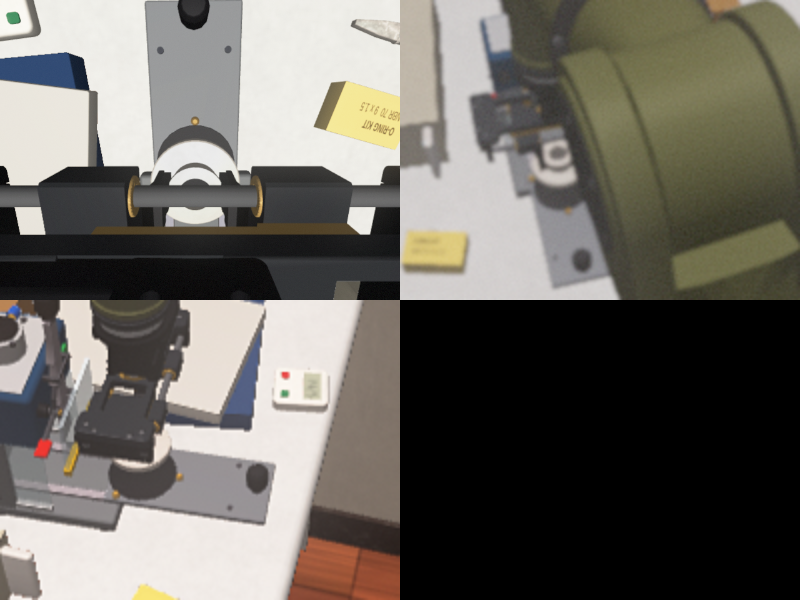

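The flange hangs level in the gripper. In the wrist quarter the front button is at (195,121) and the near edge of the disc at about (196,139). Laterally they line up.

```bash
python3 - <<'E'
from h import *
np.set_printoptions(precision=4,suppress=True)
c,s=load('w4');R=np.array(s['orientation']);p=np.array(s['position'])
g=c['color'];h=cv2.cvtColor(g,cv2.COLOR_RGB2HSV);m=cv2.inRange(h,(12,110,90),(30,255,255));m[:180]=0;m[206:]=0;m[:,:300]=0;m[:,325:]=0
y,x=np.nonzero(m);b=(x.mean(),y.mean());print('button',b,len(x))
gr=cv2.cvtColor(g,cv2.COLOR_RGB2GRAY);print('col',gr[196:240,313])
for v in(250,260,270): print(v,[u for u in range(235,395) if abs(int(gr[v,u])-int(gr[v,u-1]))>40])
X=onz(c,s,*b,.0445);print('btn',X,'tool',R.T@(X-p))
n=X+np.array([.945,.327,0])*.0425;print('nest',n)
for v in (222,224,226):
    E=onz(c,s,313,v,.0931);print('edge',v,E,'tool',R.T@(E-p))
for v in (222,224,226):
    E=onz(c,s,313,v,.0811);print('edgeb',v,R.T@(E-p))
for f,q in(('d4',(200+(568-400)/2,150+211/2)),('s4',(210+179/2,200+(476-300)/2))):
    c,s2=load(f);print(f,onz(c,s2,*q,.045))
E
```

```text
button (np.float64(311.7368421052632), np.float64(193.4298245614035)) 114
col [190 166 135 118  89  73  78  77  78  76  76  78  79  78  78  76  77  78
  79  79  78  76  79  78  77  86  93  96 155 184 203 227 234 235 234 234
 234 235 234 234 234 235 235 235]
250 [245, 246, 252, 255, 256, 369, 374, 380]
260 [246, 247, 380]
270 [286, 287, 296, 329, 338, 339]
btn [0.511  0.2196 0.0445] tool [ 0.0422 -0.0013  0.0511]
nest [0.5511 0.2335 0.0445]
edge 222 [0.5179 0.2228 0.0931] tool [ 0.0345 -0.0006  0.0025]
edge 224 [0.5188 0.2231 0.0931] tool [ 0.0336 -0.0006  0.0025]
edge 226 [0.5197 0.2234 0.0931] tool [ 0.0327 -0.0006  0.0025]
edgeb 222 [ 0.0323 -0.0006  0.0145]
edgeb 224 [ 0.0313 -0.0006  0.0145]
edgeb 226 [ 0.0303 -0.0006  0.0145]
d4 [0.5081 0.2205 0.045 ]
s4 [0.5082 0.2227 0.045 ]
```

>>> {"fn": "step_hand", "kwargs": {
  "segments": [
    {"xyz":[0.002, 0, 0.01]},
    {"xyz":[0, 0, 0.015]},
    {"xyz":[0, 0, 0.008]},
    {},
    {},
    {"xyz":[0, 0, 0.003]},
    {"xyz":[0, 0, 0.002]},
    {},
    {},
    {}
  ]
}}

```text
t: 14.3
position: [0.5478, 0.2342, 0.0568]
orientation: [[-0.945, -0.327, 0.0], [-0.327, 0.945, 0.0], [-0.0, 0.0, -1.0]]
ft_force: [-0.9, 0.8, -2.4]
finger_gap: 0.036
finger_force: 45.0
```

>>> {"fn": "step_hand", "kwargs": {
  "segments": [
    {"xyz":[0, 0, 0.001]},
    {"xyz":[0, 0, 0.001]},
    {},
    {},
    {}
  ]
}}

```text
t: 14.8
position: [0.5478, 0.2341, 0.0546]
orientation: [[-0.945, -0.327, 0.0], [-0.327, 0.945, 0.0], [-0.0, 0.0, -1.0]]
ft_force: [0.3, 0.2, -1.9]
finger_gap: 0.0357
finger_force: 45.0
```

>>> {"fn": "step_hand", "kwargs": {
  "segments": [
    {},
    {},
    {},
    {"xyz":[0, 0, -0.01]},
    {"xyz":[0, 0, -0.025]},
    {"xyz":[0, 0, -0.025]},
    {"xyz":[0.03, 0, 0]},
    {"xyz":[0.035, 0, 0]},
    {"xyz":[0.035, 0, 0]},
    {"xyz":[0.03, 0, 0]}
  ],
  "finger_gap": 0.056
}}

```text
t: 15.8
position: [0.4236, 0.1911, 0.1154]
orientation: [[-0.945, -0.327, 0.001], [-0.327, 0.945, 0.001], [-0.001, 0.0, -1.0]]
ft_force: [0.7, -0.2, 0.1]
finger_gap: 0.0557
finger_force: 0.0
```

>>> {"fn": "step_hand", "kwargs": {
  "segments": [
    {},
    {}
  ]
}}

```text
t: 16.0
position: [0.4254, 0.1919, 0.1158]
orientation: [[-0.945, -0.327, 0.002], [-0.327, 0.945, 0.002], [-0.003, 0.001, -1.0]]
ft_force: [0.5, 0.7, 0.4]
finger_gap: 0.0561
finger_force: 0.0
```

```bash
python3 - <<'E'
from h import *
c,s=snap('wrist','w5');d,_=snap('side','d5');e,_=snap('scene','s5');print(s['position'])
o=np.zeros((600,800,3),np.uint8)
o[:300,:400]=cv2.resize(c['color'],(400,300))[:,:,::-1]
o[:300,400:]=cv2.resize(d['color'][150:300,200:400],(400,300))[:,:,::-1]
o[300:,:400]=cv2.resize(e['color'][200:350,210:410],(400,300))[:,:,::-1]
cv2.imwrite('pics/m5.png',o)
E
```

```text
[0.42540231 0.19192036 0.11575787]
```

View pics/m5.png

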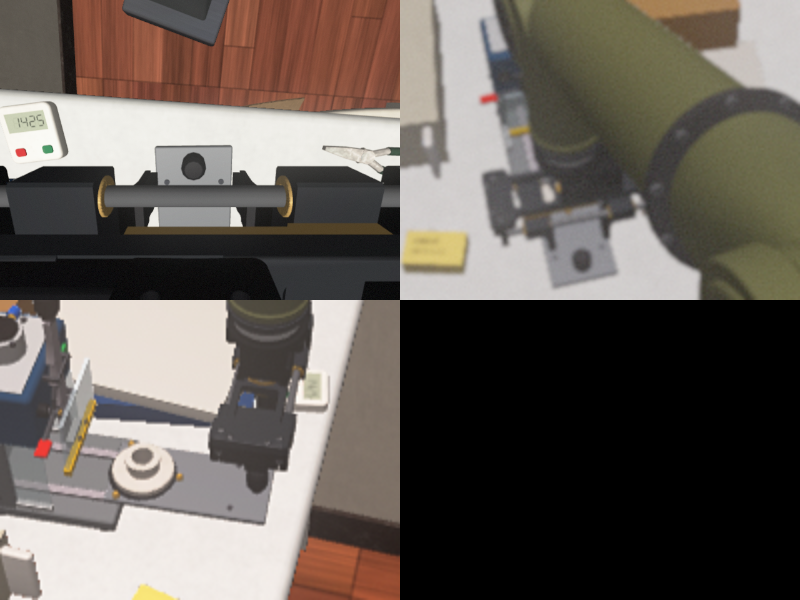

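The flange sits level between the three brass buttons, and the gripper is over the tray knob. Next I descend and grip the knob.

>>> {"fn": "step_hand", "kwargs": {
  "segments": [
    {"xyz":[0, 0, 0.02]},
    {"xyz":[0, 0, 0.025]},
    {"xyz":[0, 0, 0.016]},
    {"xyz":[0, 0, 0.005]},
    {},
    {}
  ]
}}

```text
t: 16.75
position: [0.4258, 0.192, 0.0493]
orientation: [[-0.945, -0.327, 0.001], [-0.327, 0.945, 0.001], [-0.001, 0.0, -1.0]]
ft_force: [-0.7, 0.2, -0.0]
finger_gap: 0.0559
finger_force: 0.0
```

>>> {"fn": "step_hand", "kwargs": {
  "segments": [
    {},
    {},
    {},
    {},
    {}
  ],
  "finger_gap": 0.01,
  "clamp_n": 25
}}

```text
t: 17.25
position: [0.4253, 0.1906, 0.0487]
orientation: [[-0.945, -0.327, 0.001], [-0.327, 0.945, -0.002], [-0.0, -0.002, -1.0]]
ft_force: [3.7, -9.8, 2.4]
finger_gap: 0.024
finger_force: 4.9
```

>>> {"fn": "step_hand", "kwargs": {
  "segments": [
    {"xyz":[0, -0.001, 0]},
    {"xyz":[0, -0.001, 0]},
    {},
    {"xyz":[-0.004, 0, 0]},
    {"xyz":[-0.008, 0, 0]},
    {"xyz":[-0.01, 0, 0]},
    {"xyz":[-0.01, 0, 0]},
    {"xyz":[-0.01, 0, 0]},
    {"xyz":[-0.01, 0, 0]},
    {"xyz":[-0.01, 0, 0]}
  ]
}}

```text
t: 18.25
position: [0.4849, 0.2116, 0.0487]
orientation: [[-0.945, -0.328, -0.0], [-0.328, 0.945, 0.001], [-0.0, 0.001, -1.0]]
ft_force: [-3.7, 4.0, 5.0]
finger_gap: 0.0231
finger_force: 25.0
```

>>> {"fn": "step_hand", "kwargs": {
  "segments": [
    {"xyz":[-0.01, 0, 0]},
    {"xyz":[-0.01, 0, 0]},
    {"xyz":[-0.008, 0, 0]},
    {"xyz":[-0.004, 0, 0]},
    {},
    {}
  ]
}}

```text
t: 18.85
position: [0.5159, 0.2227, 0.0487]
orientation: [[-0.945, -0.328, 0.003], [-0.328, 0.945, 0.003], [-0.003, 0.002, -1.0]]
ft_force: [-0.7, 5.7, 1.1]
finger_gap: 0.0231
finger_force: 25.0
```

>>> {"fn": "step_hand", "kwargs": {
  "segments": [
    {"xyz":[-0.005, 0.0007, 0]},
    {"xyz":[-0.006, 0, 0]},
    {"xyz":[-0.006, 0, 0]},
    {"xyz":[-0.003, 0, 0]},
    {},
    {}
  ]
}}

```text
t: 19.45
position: [0.5343, 0.2293, 0.0488]
orientation: [[-0.945, -0.328, 0.002], [-0.328, 0.945, 0.002], [-0.002, 0.001, -1.0]]
ft_force: [-1.7, 4.4, 2.2]
finger_gap: 0.023
finger_force: 25.0
```

>>> {"fn": "step_hand", "kwargs": {
  "segments": [
    {"xyz":[-0.003, 0, 0]},
    {"xyz":[-0.003, 0, 0]},
    {},
    {}
  ]
}}

```text
t: 19.85
position: [0.5396, 0.2313, 0.0487]
orientation: [[-0.945, -0.328, 0.001], [-0.328, 0.945, 0.002], [-0.002, 0.001, -1.0]]
ft_force: [-2.0, 5.7, 3.4]
finger_gap: 0.023
finger_force: 25.0
```

>>> {"fn": "step_hand", "kwargs": {
  "segments": [
    {"xyz":[-0.003, 0, 0]},
    {"xyz":[-0.003, 0, 0]},
    {},
    {}
  ]
}}

```text
t: 20.25
position: [0.5412, 0.2318, 0.0487]
orientation: [[-0.945, -0.328, -0.008], [-0.328, 0.945, -0.001], [0.008, 0.001, -1.0]]
ft_force: [-12.7, 1.2, 14.5]
finger_gap: 0.0228
finger_force: 25.0
```

>>> {"fn": "step_hand", "kwargs": {
  "segments": [
    {"xyz":[-0.002, 0, 0]},
    {"xyz":[-0.002, 0, 0]},
    {},
    {}
  ]
}}

```text
t: 20.65
position: [0.5413, 0.2318, 0.0485]
orientation: [[-0.945, -0.328, -0.015], [-0.328, 0.945, -0.004], [0.016, 0.001, -1.0]]
ft_force: [-22.0, -2.9, 21.9]
finger_gap: 0.0232
finger_force: 25.0
```

>>> {"fn": "step_hand", "kwargs": {
  "segments": [
    {"xyz":[0.003, 0, 0]},
    {"xyz":[0.003, 0, 0]},
    {},
    {}
  ]
}}

```text
t: 21.05
position: [0.5413, 0.2318, 0.0486]
orientation: [[-0.945, -0.328, -0.003], [-0.328, 0.945, 0.0], [0.003, 0.001, -1.0]]
ft_force: [-7.6, 3.1, 6.8]
finger_gap: 0.023
finger_force: 25.0
```

>>> {"fn": "step_hand", "kwargs": {
  "segments": [
    {},
    {},
    {},
    {"xyz":[0, 0, -0.01]},
    {"xyz":[0, 0, -0.02]},
    {"xyz":[0, 0, -0.02]},
    {"xyz":[0.03, 0, 0]},
    {"xyz":[0.03, 0, 0]},
    {},
    {}
  ],
  "finger_gap": 0.056
}}

```text
t: 22.05
position: [0.4864, 0.2112, 0.0995]
orientation: [[-0.945, -0.327, 0.002], [-0.327, 0.945, 0.001], [-0.002, 0.0, -1.0]]
ft_force: [1.6, -0.4, 0.2]
finger_gap: 0.0561
finger_force: 0.0
```

```bash
python3 - <<'E'
from h import *
np.set_printoptions(precision=4,suppress=True)
c,s=snap('wrist','w6');d,_=snap('side','d6');e,_=snap('scene','s6');print(s['position'])
o=np.zeros((600,800,3),np.uint8)
o[:300,:400]=cv2.resize(c['color'],(400,300))[:,:,::-1]
o[:300,400:]=cv2.resize(d['color'][150:300,200:400],(400,300))[:,:,::-1]
o[300:,:]=cv2.resize(e['color'][200:335,160:520],(800,300),interpolation=cv2.INTER_CUBIC)[:,:,::-1]
cv2.imwrite('pics/m6.png',o)
E
```

```text
[0.4864 0.2112 0.0995]
```

View pics/m6.png

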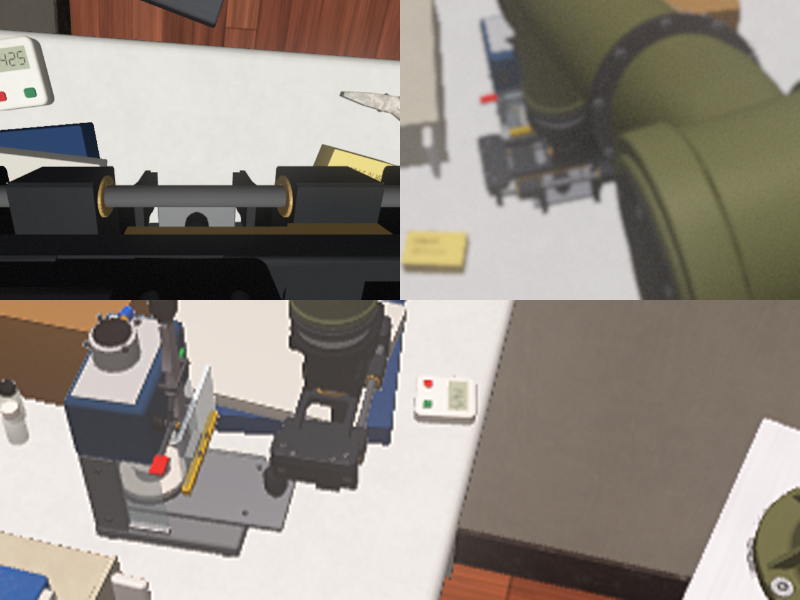

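The final views show the flange level under the head, the guard still raised and the tray in. The firm stop took 22 N without moving, and the gripper is now clear.

```bash
python3 - <<'E'
from h import *
def y(f):
    h=cv2.cvtColor(load(f)[0]['color'],cv2.COLOR_RGB2HSV)[240:310,232:275];m=cv2.inRange(h,(18,120,80),(32,255,255));v,u=np.nonzero(m);return u.mean(),v.mean(),len(u)
print(y('scene'),y('s3'),y('s5'),y('s6'))
print(r.finish_job())
E
```

```text
(np.float64(18.661538461538463), np.float64(38.146153846153844), 130) (np.float64(17.63235294117647), np.float64(29.558823529411764), 136) (np.float64(17.562962962962963), np.float64(29.444444444444443), 135) (np.float64(17.171641791044777), np.float64(28.753731343283583), 134)
the job is handed in; nothing more can be done
None
```

The job is handed in at about 22 s with no verdict returned: the guard hangs on the 30 mm notch (it rested 30 mm above its start), the flange sits hub up between the brass buttons, and the tray is against a firm stop that held at 22 N.

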